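Load the board rack past the spring gate

ROBOT

A 6-joint arm with a two-finger parallel gripper is mounted at the origin on the work surface. World frame = base frame: x ahead of the robot, y to its left, z up, the work surface at z = 0. Lengths are in m, angles in rad, forces in N, time in s.
With the tool pointing down it reaches from about 0.35 to 0.975 m from the base axis. Payload 4.9 kg.
Tool frame: the origin (TCP) lies on the mounting face of the last link; the fingertips stand 173 mm ahead of it and the grasp point (between the pads) lies ctrl.pinch_z ahead of it (ctrl.pinch_z is the distance from the TCP to the grasp point, in m); z points along the fingers, y is the line along which they close (so a half turn about z gives the same grasp; the last joint's range is limited). The gripper opens to 85 mm and grips with 20 to 120 N. Pads are 22 mm wide; open, the fingers measure 114 mm over their backs; the gripper's body (76 mm by 85 mm) begins 54 mm behind the grasp point. The pads swing forward as they close: fully open they stand 13 mm farther back than shut.
Start: joints at [1.087, 0.053, 1.613, -0, 1.476, -0.119], TCP at [0.223, 0.584, 0.405] pointing down, gripper open.
Joint ranges: [-3.01, 3.01], [-1.01, 2.22], [0.06, 2.58], [-1.02, 4.17], [0.09, 2.62], [-3.14, 3.14]. Speed limits (rad/s): [2.57, 2.57, 3.14, 3.14, 3.14, 3.14].

INTERFACE

Orientations are given as a rotation vector (axis times angle).
In Python, from station import telemetry, eyes, ctrl gives the robot as it stands.
- The arm moves only by the tool apply_moves, never from a script. Its argument "plan" is a list of rows, each a list of 5 numbers: the finger opening in m, from 0 to 0.0854, then the shift along the tool's x, y, z in m, then the turn about the tool's z in rad. In form: [[jaw, x, y, z, roll], ...]. A call has 1 to 12 rows; each row is the pose to reach, as a shift and turn from the pose commanded when the call began, along the tool's axes at that moment; what a row does not reach only later rows make up. A row lasts 1/12 s, in which the tool goes at most 41.7 mm and 7.16 degrees, less where a joint would pass 70% of its speed; a pose out of reach is approached as far as the arm can. A call with a gripper value outside its range is refused whole. The fingers move at their own pace and stop on an object; "newtons" is the grip in N (left out, the last holds). Time passes only in rows, so rows that repeat a pose let the fingers close. It gives the time, the measured TCP pose, the force, the opening and the grip force at its end, in the units of the state.
- telemetry.get_obs(): the state, without advancing time (a new reading comes with each control period).
- eyes.get_image(name): name is "side" or "top"; returns a dict with "img" (480x640x3 uint8, blue, green, red), "range_z" (480x640 float32, m along the optical axis (not along the pixel's ray), 0 where there is no reading), "K" (3x3 intrinsics, pixels), "pose" (4x4, takes a point from camera to world coordinates). Camera axes: x right, y down, z forward; pixel columns grow to the right and rows downward; lengths in m; the calibration is good to about 2 mm. A picture is of the moment at which its call begins.
- ctrl.finish_job(): hands the job in; it is judged then, once.
Trained networks look in a picture, given as the dict that the camera call returned (one of the last four; its "shot" number tells which), for a name from the list of things; names that differ only in an ending like _2 or _b are one class to them, and where a whole thing is asked for, a point or a joint stands for the part that bears it (a point fixed in the world has none). Each returns a list of dicts, best first, with "confidence" (0 to 1); they miss things now and then, are a little off and sometimes report something else, mostly with a low value. They report only what shows in the picture. A call takes as long as a camera call. They do not tell look-alikes from the thing itself.
- eyes.search_frame(thing, picture): "box" ([left, top, right, bottom] in pixels, round what is visible of it).
- eyes.outline_of(thing, picture): "region" (480x640 bool, what is visible of it) and "box" ([left, top, right, bottom] in pixels, round what is visible of it).
- eyes.tip_of(thing, picture): "point" ([column, row] in pixels: a listed point, or the origin of a listed thing).
The state is a dict: "t": time; "q": joint angles; "dq": joint speeds; "effort": joint torques, N m; "tool_pos": TCP position; "tool_rot": TCP orientation; "contact_force": force on the tool from outside, world axes, zero at the start; "wrist_torque": the same for the moment, N m; "opening": finger opening in m; "grip_force": force on a finger pad.
Only numpy, scipy, OpenCV 4.12 (cv2) and the standard library are available. Lean on these libraries where they do the work, as an engineer would, in place of code of your own. Each camera call takes 0.05 s, during which the arm holds its last target. There are 200 camera calls.

TASK

Push the black board rack along its chute, under the spring gate and fully home against the end stop, while one fingertip presses the long treadle beside the chute down to keep the gate up, so that the gate never touches the rack. Then let the treadle up so that the gate shuts in the gap behind the boards. Only press and push: do not lift or tip the rack, and leave everything else on the bench where it is.

Things in the scene. Friction and masses are not known exactly. Their poses are not given: they have to be found in the camera images.
- station: Fixed aluminium loading station. Origin on the bench under the chute's middle, at the gate. +y: the way the rack is pushed (about the robot's left); +x: towards the treadle (about away from the robot). Base plate 4 mm thick, x -50..100, y -271..106 mm. The rack slides on it between walls with inner faces at x +/-31, 4 mm thick, tops at z 18, y -225..100 mm; the rear is open
- stop (a point): Middle of the end stop's face that the rack's front edge meets, at station y +85, z 22 mm. The stop is 70 mm wide across the chute, its top at z 40 mm
- shaft (a point): Point on the axis of the gate's hinge shaft, at station x +40, y 0, z 38 mm. The shaft is 8 mm thick and runs along station y from -265 to +20 mm, in bearing blocks 10 mm long with tops at z 46 mm, at y -265, -46 and +14 mm. Upstream of y -46 mm the station and gate are nowhere higher than z 61 mm (the shut treadle's outer edge)
- gate (a joint): Gate hinge, rad: 0 shut, 0.8 limit; a spring shuts it. Gate, shaft and treadle are one steel part: pressing the treadle down lifts the gate. It is an arm over the chute at station y -5..5 mm (top at z 61 mm shut, 107 fully open) with a hanging blade. The blade clears the rack's boards from 0.31 rad on; 0.45 to 0.7 is a good opening. Pressing takes about 3 N at first, 6 N wide open
- treadle (a point): Middle of the treadle's top face: steel strip along station y (-257..-61 mm), 28 mm wide (x about 60..87), 36 mm from the shaft axis. Shut, this point is 54 mm above the bench and the strip slopes up 0.4 rad away from the chute; pressed, it is at 45 mm for a gate angle of 0.27 rad, 37 for 0.5, 30 for 0.7, 27 at the limit. A fingertip can press anywhere on it and slide along it
- blade (a point): Middle of the lower edge of the gate's blade, which hangs at station y 0, x -5..-30 mm: 25 mm wide across the chute, 5 mm thick, lower edge 30 mm above the bench when shut
- rack: Black rack with four upright boards, loose in the chute, 0.2 to 0.4 kg. Origin under its centre, y axis as the station's. Base 58 x 160 mm (y -80..80), 8 mm thick. Boards and end cheeks at y 7..78, 52 mm wide, top 40 mm above its underside (z 44 mm); behind them the base is bare up to the push tab. Starts with the front cheek 20 to 50 mm short of the blade; home: origin at station y +5 mm
- tab (a point): Middle of the rear face of the rack's upright push tab, 41 mm above the rack's underside. The tab is 50 mm wide, 6 mm thick, at the rack's rear end; its top is 78 mm above the bench. Push this face towards station +y, above the chute walls; it is at station y -75 mm when the rack is home, with the rear cheek 12 mm past the blade
- transformer: small mains transformer, loose: 50 x 40 mm steel frame with a brown coil, 35 mm high; origin under its centre; lies on the robot's side of the chute
- driver: screwdriver, loose, 140 mm long, lying on the far side of the treadle; origin under its middle
- jar: small closed screw jar, loose, 36 mm across, 42 mm high; origin under its centre; stands just beyond the station's far side
- board: green relay circuit board with blue relays, loose, 120 x 90 x 20 mm; origin under its centre
- spare: short spare board rack without push tab, loose, 58 x 80 x 40 mm, standing away from the station; origin under its centre. Not the rack to load
- bottle: white bottle, loose, 52 mm across, 130 mm high; origin under its centre
Mind the look-alikes: they are no part of the job. Leave any red look-alike of the rack alone.

How it is judged:
By the outcome, as a careful person would: the job done as asked, in the order asked, and still so for the second after the job is handed in, with the robot touching nothing.
It also fails if it takes over 48 s, if anything falls off the work surface, if the arm or the gripper's body presses on something with over 40 N, if the wrist force passes 120 N, or if a joint passes its speed limit or range.

## Working session

There is one attempt and no reset: what is moved stays moved. The work goes in short steps, Python scripts to look and compute and a tool call to move; the robot and the scene stay as the last step left them, time stands still between calls to the robot, and variables do not carry over. Pictures are saved under pics/ and viewed, at most 10 in all, crops included, and the job is handed in when it is done.

Besides the shell and the picture viewer there is one more tool, called after "Request:" as name(argument=value, ...), one argument or row to a line, values as JSON. apply_moves: Moves the arm, as the interface text tells. Its arguments: {"type":"object","properties":{"plan":{"type":"array","items":{"type":"array","items":{"type":"number"}}},"newtons":{"type":"number"}},"required":["plan"]}

```bash
mkdir -p pics; ls
cat > h.py <<'E'
import numpy as np, cv2
from station import telemetry, eyes, ctrl
from scipy.spatial.transform import Rotation as R
def px2w(p,pt,z=None,win=2):
    K=p["K"];T=p["pose"];u,v=pt
    ray=np.array([(u-K[0,2])/K[0,0],(v-K[1,2])/K[1,1],1])
    if z is None:
        a=p["range_z"][int(v)-win:int(v)+win+1,int(u)-win:int(u)+win+1];a=a[a>0];d=np.median(a)
    else:
        d=(z-T[2,3])/(T[:3,:3]@ray)[2]
    return T[:3,:3]@(ray*d)+T[:3,3]
def w2px(p,X):
    T=p["pose"];c=T[:3,:3].T@(np.asarray(X)-T[:3,3]);c=p["K"]@c;return c[:2]/c[2]
E
python3 - <<'E'
from h import *
o=telemetry.get_obs();print(o,ctrl.pinch_z)
for n in("top","side"):
    p=eyes.get_image(n);cv2.imwrite(f"pics/{n}0.png",p["img"]);print(n,p["pose"].round(3).tolist())
    for t in("stop","shaft","treadle","blade","tab","rack"):
        for r in eyes.tip_of(t,p)[:3]:
            print(t,np.round(r["point"],1),round(r["confidence"],2),px2w(p,r["point"]).round(4))
E
```

```text
pics
{'t': 0.0, 'q': array([ 1.08703510e+00,  5.33567961e-02,  1.61430762e+00,  2.68050352e-05,
        1.47598522e+00, -1.19031428e-01]), 'dq': array([ 5.84408483e-06,  5.14634468e-04,  4.42250325e-04, -3.63458741e-03,
        1.56538090e-03, -9.20845669e-04]), 'effort': array([-3.61760496e-03, -3.93681121e+01, -3.70176959e+01, -4.32929937e-04,
        7.23779565e-03,  1.48106415e-05]), 'tool_pos': array([0.22282423, 0.58364076, 0.40345455]), 'tool_rot': array([-5.69634264e-01, -3.08886960e+00,  3.07239045e-03]), 'contact_force': array([-0.20483598, -0.49583335,  0.04288204]), 'wrist_torque': array([ 0.07010737, -0.02569535,  0.02410373]), 'grip_force': 0.0, 'opening': 0.08581472103414312} 0.1547
top [[-0.023, -0.986, 0.164, 0.225], [-1.0, 0.021, -0.009, 0.055], [0.005, -0.164, -0.986, 1.617], [0.0, 0.0, 0.0, 1.0]]
stop [277.9 240.8] 0.79 [0.4902 0.1511 0.0043]
shaft [302.5 233.2] 0.96 [0.5036 0.0705 0.0596]
treadle [349.8 225.3] 0.68 [ 0.5267 -0.0791  0.0537]
blade [300.7 251. ] 0.6 [0.4475 0.0772 0.0593]
tab [241.2 238.7] 0.56 [0.4961 0.2669 0.0254]
tab [366.3 249.8] 0.55 [ 0.4475 -0.128   0.054 ]
tab [344.4 206.8] 0.23 [ 0.5981 -0.0677  0.0053]
rack [226.8 225.2] 0.88 [0.5443 0.3158 0.0088]
rack [339.8 249.4] 0.77 [ 0.4565 -0.0477  0.0131]
rack [352.3 224.8] 0.5 [ 0.5278 -0.0869  0.0555]
side [[0.996, -0.061, 0.067, 0.424], [-0.091, -0.723, 0.685, -0.797], [0.007, -0.688, -0.726, 0.945], [0.0, 0.0, 0.0, 1.0]]
stop [315.5 223.1] 0.74 [0.4837 0.1598 0.0122]
stop [308.7 243. ] 0.37 [0.4604 0.0905 0.0075]
shaft [328.6 239.5] 0.89 [0.511  0.0657 0.0422]
shaft [309.6 300.8] 0.72 [ 0.4494 -0.1273  0.045 ]
shaft [316.8 219.7] 0.6 [0.4873 0.1576 0.0269]
treadle [341.4 282.1] 0.63 [ 0.5269 -0.0876  0.0558]
blade [310.9 239. ] 0.69 [0.4658 0.0751 0.0383]
tab [315.9 188.4] 0.6 [0.4934 0.2714 0.0419]
rack [333.2 184.7] 0.57 [0.549  0.3243 0.0079]
rack [310.2 281. ] 0.56 [ 0.4557 -0.044   0.0136]
```

Run:
```python
import cv2
a=cv2.imread("pics/top0.png")[150:330,180:440];b=cv2.imread("pics/side0.png")[130:380,210:470]
cv2.imwrite("pics/topc.png",cv2.resize(a,None,fx=3,fy=3,interpolation=2));cv2.imwrite("pics/sidec.png",cv2.resize(b,None,fx=2.4,fy=2.4,interpolation=2))
```

```text
(no output)
```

View pics/topc.png

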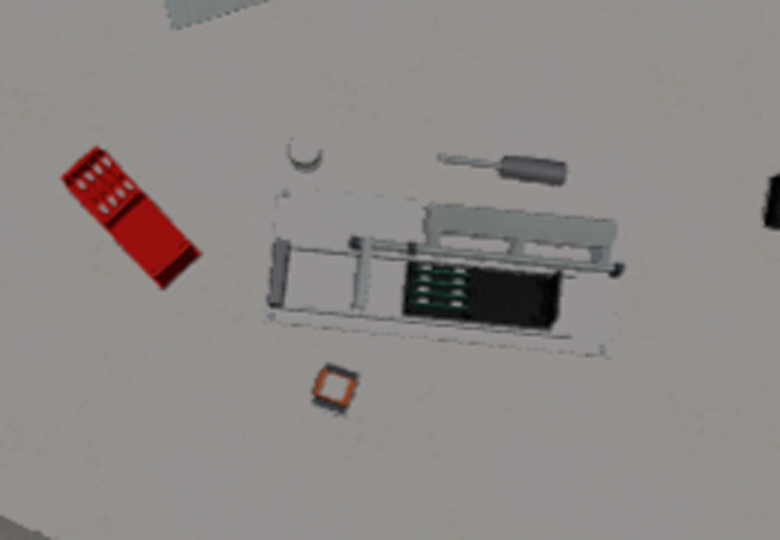

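View pics/sidec.png

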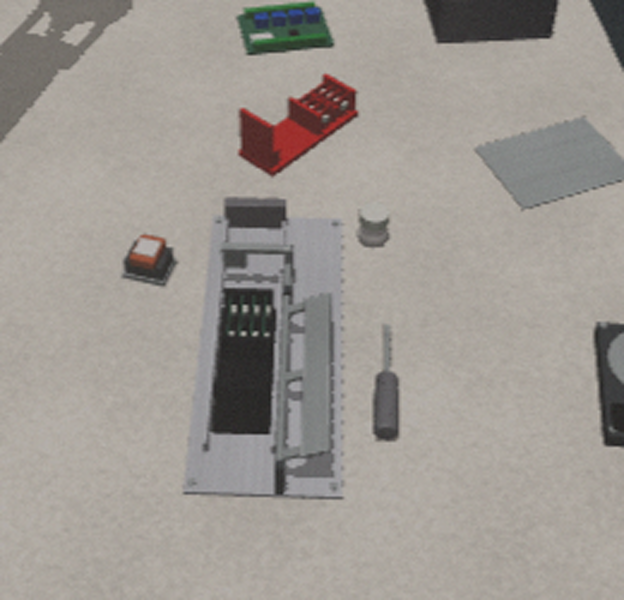

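```bash
cat > fit.py <<'E'
from h import *
from scipy.optimize import least_squares
M={"stop":(0,85,22),"shaft":(40,0,38),"treadle":(73.2,-159,54),"blade":(-17.5,0,30)}
obs=[];C=[]
for n in("top","side","top","side"):
    p=eyes.get_image(n)
    for t in M:
        r=eyes.tip_of(t,p)
        if r: obs.append((p,t,np.array(r[0]["point"])))
    v,u=np.mgrid[0:480,0:640];d=p["range_z"];K=p["K"]
    X=np.stack([(u-K[0,2])/K[0,0]*d,(v-K[1,2])/K[1,1]*d,d],-1)[d>0]
    C.append((n,X@p["pose"][:3,:3].T+p["pose"][:3,3]))
def S(q,m): # station mm -> world
    c,s=np.cos(q[2]),np.sin(q[2]);m=np.asarray(m)/1e3
    return np.array([q[0]+c*m[0]-s*m[1],q[1]+s*m[0]+c*m[1],m[2]])
f=lambda q:np.concatenate([(w2px(p,S(q,M[t]))-o) for p,t,o in obs])
s=least_squares(f,[.47,.07,.05],loss="soft_l1",x_scale=[.01,.01,.01]);q=s.x
print("station",q.round(4))
for (p,t,o),e in zip(obs,f(q).reshape(-1,2)):print(t,e.round(1))
c,s_=np.cos(q[2]),np.sin(q[2])
for n,X in C:
    D=X[:,:2]-q[:2];L=np.stack([c*D[:,0]+s_*D[:,1],-s_*D[:,0]+c*D[:,1],X[:,2]],-1)*1e3
    def st(nm,m):
        P=L[m]; print(n,nm,len(P),*( (np.percentile(P[:,i],[3,50,97]).round(1)) for i in range(3))) if len(P)>5 else 0
    x,y,z=L.T
    st("treadle",(x>52)&(x<95)&(y>-270)&(y<-50)&(z>40)&(z<70))
    st("tab",(abs(x)<35)&(y<-140)&(y>-260)&(z>55)&(z<90))
    st("stop",(abs(x)<45)&(y>70)&(y<110)&(z>33)&(z<50))
    st("gatearm",(abs(x+10)<35)&(abs(y)<20)&(z>50)&(z<70))
    st("boards",(abs(x)<35)&(y<-5)&(y>-140)&(z>36)&(z<50))
a=R.from_rotvec(telemetry.get_obs()["tool_rot"]).as_matrix();print(a.round(3))
E
python3 fit.py
```

```text
station [ 0.4706  0.0749 -0.1449]
stop [-3.7 -0.4]
shaft [-1.3  0.1]
treadle [2.8 0.1]
blade [-46.  43.]
stop [ 1.7 -1.1]
shaft [1.6 0.8]
treadle [ 31.5 -17.3]
blade [-1.2  1.3]
stop [-2.2  1. ]
shaft [3.7 2.1]
treadle [1.1 1.6]
blade [-3.2 -0.8]
stop [-1.3  1.9]
shaft [ 1.7 -0.4]
treadle [-0.   2.9]
blade [0.2 1.5]
top treadle 589 [57.2 79.4 92.8] [-250.4 -157.   -64.5] [43.3 53.9 62.9]
top tab 44 [-15.1   7.   32.3] [-202.3 -198.5 -195.7] [60.9 76.6 82.9]
top stop 93 [-31.    2.7  34.2] [86.  92.6 98.5] [35.  40.  46.7]
top gatearm 55 [-27.1  -1.1  22.8] [-4.3  0.6  5.1] [55.4 62.5 66.8]
top boards 120 [-16.3   4.9  27.9] [-114.5  -79.   -45.2] [36.3 41.7 48.9]
side treadle 855 [57.3 77.9 91.9] [-252.7 -163.3  -65.7] [45.3 55.5 61.9]
side tab 183 [-17.4   5.2  29.9] [-204.3 -201.7 -196.6] [56.3 70.7 80.6]
side stop 141 [-32.4  -0.4  33.8] [82.9 88.5 99.7] [34.1 40.  44.2]
side gatearm 109 [-26.6  -3.7  23.5] [-6.1 -1.7  5.9] [52.2 61.3 65.4]
side boards 257 [-18.9   4.5  28.7] [-116.5  -81.6  -45. ] [36.3 42.1 46.9]
top treadle 596 [56.7 79.6 93.5] [-251.2 -157.8  -64.6] [43.6 54.2 63.2]
top tab 45 [-15.    7.4  32.6] [-202.  -198.4 -195.8] [59.9 76.7 82.8]
top stop 96 [-31.3   1.3  34.9] [85.7 92.2 98.6] [34.1 40.1 46. ]
top gatearm 56 [-26.5  -1.4  23.5] [-4.2  0.4  5.1] [53.8 60.3 67.7]
top boards 128 [-16.6   7.7  28.8] [-114.4  -79.7  -45.2] [36.4 41.9 48.1]
side treadle 856 [57.4 78.  91.9] [-252.5 -163.3  -65.1] [45.6 55.5 61.8]
side tab 186 [-17.3   6.2  29.9] [-204.4 -201.5 -196.8] [55.7 69.4 81.1]
side stop 135 [-31.6  -0.3  34.3] [83.7 88.3 98.9] [35.1 40.3 44.6]
side gatearm 108 [-26.8  -2.7  23.6] [-6.3 -1.5  6.4] [52.2 61.4 65.5]
side boards 258 [-18.7   4.5  28.5] [-116.9  -80.9  -44.8] [36.3 41.7 47.5]
[[-0.934  0.357 -0.   ]
 [ 0.357  0.934 -0.   ]
 [ 0.    -0.    -1.   ]]
```

Request:
apply_moves(
  plan=[
    [0.06,-0.04,-0.05,0,0.11],
    [0.06,-0.5,-0.59,0,1.333],
    [0.06,-0.5,-0.59,0,1.333],
    [0.06,-0.5,-0.59,0,1.333],
    [0.06,-0.5,-0.59,0,1.333],
    [0.06,-0.5,-0.59,0,1.333],
    [0.06,-0.5,-0.59,0,1.333],
    [0.06,-0.5,-0.59,0,1.333],
    [0.06,-0.5,-0.59,0,1.333],
    [0.06,-0.5,-0.59,0,1.333],
    [0.06,-0.5,-0.59,0,1.333],
    [0.06,-0.5,-0.59,0,1.333],
  ],
  newtons=40,
)

```text
t: 2.7
tool_pos: [0.3884, 0.1101, 0.4052]
tool_rot: [2.36, 2.072, 0.002]
contact_force: [1.5, 0.9, 0.2]
opening: 0.0599
grip_force: 0.0
```

```bash
cat > loc.py <<'E'
from h import *
q=(.4726,.0746,-.127)
def loc(tgt=None):
    o=telemetry.get_obs();a=R.from_rotvec(o["tool_rot"]).as_matrix();c,s=np.cos(q[2]),np.sin(q[2])
    d=o["tool_pos"][:2]-q[:2];l=np.array([c*d[0]+s*d[1],-s*d[0]+c*d[1]])*1e3
    print("t",round(o["t"],2),"station xy",l.round(1),"z",(o["tool_pos"][2]*1e3).round(1),"open",round(o["opening"],4),"F",o["contact_force"].round(2),"yawerr",round(np.arctan2(a[1,0],a[0,0])-(q[2]+np.pi/2),4),"tilt",a[:,2].round(4),"q6",o["q"][[0,5]].round(2))
    if tgt is not None:
        t=np.asarray(tgt)/1e3;w=np.array([q[0]+c*t[0]-s*t[1],q[1]+s*t[0]+c*t[1],t[2]])-o["tool_pos"]
        print("shift tool",(a.T@w).round(4))
if __name__=="__main__":
    import sys;loc([float(x) for x in sys.argv[1:]] or None)
E
python3 loc.py 37 -222 290
```

```text
t 2.7 station xy [-88.1  24.6] z 405.2 open 0.0599 F [1.52 0.91 0.15] yawerr -0.0031 tilt [ 1.7e-03  2.0e-04 -1.0e+00] q6 [0.09 0.22]
shift tool [-0.2462  0.1256  0.1153]
```

Request:
apply_moves(
  plan=[
    [0.06,-0.04,0.02,0.0,0],
    [0.06,-0.246,0.126,0.05,0],
    [0.06,-0.246,0.126,0.05,0],
    [0.06,-0.246,0.126,0.05,0],
    [0.06,-0.246,0.126,0.05,0],
    [0.06,-0.246,0.126,0.05,0],
    [0.06,-0.246,0.126,0.05,0],
    [0.06,-0.246,0.126,0.05,0],
    [0.06,-0.246,0.126,0.05,0],
    [0.06,-0.246,0.126,0.05,0],
  ],
)

```text
t: 3.53
tool_pos: [0.4822, -0.1478, 0.3547]
tool_rot: [-2.358, -2.075, -0.0]
contact_force: [0.4, -0.0, -0.5]
opening: 0.0601
grip_force: 0.0
```

```bash
python3 loc.py 37 -222 270
python3 - <<'E'
from h import *
for n in("side","top"):
    p=eyes.get_image(n);cv2.imwrite(f"pics/{n}1.png",cv2.resize(p["img"][150:370,230:450],None,fx=2.7,fy=2.7,interpolation=2))
E
```

```text
t 3.53 station xy [  37.7 -219.4] z 354.7 open 0.0601 F [ 0.37 -0.03 -0.47] yawerr -0.0003 tilt [-3.e-04  5.e-04 -1.e+00] q6 [-0.45 -0.32]
shift tool [-0.0026 -0.0007  0.0847]
```

View pics/side1.png

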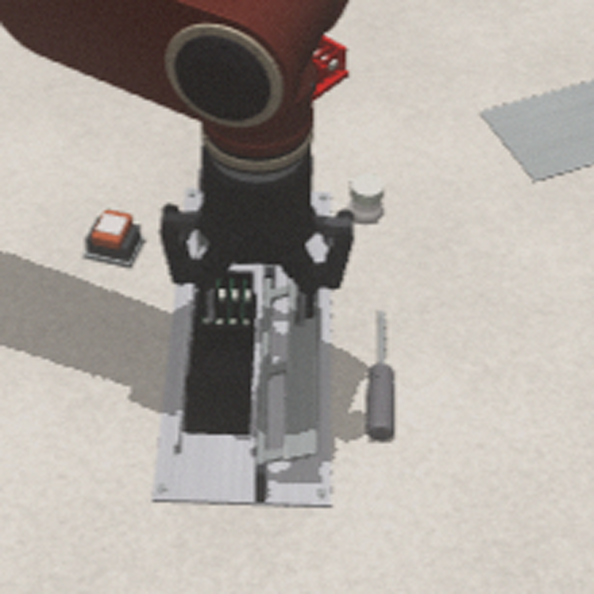

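Request:
apply_moves(
  plan=[
    [0.06,-0.005,-0.0,0.03,0],
    [0.06,-0.005,-0.001,0.06,0],
    [0.06,-0.005,-0.001,0.09,0],
    [0.06,-0.005,-0.001,0.11,0],
    [0.06,-0.005,-0.001,0.11,0],
    [0.06,-0.005,-0.001,0.11,0],
  ],
)

```text
t: 4.13
tool_pos: [0.4803, -0.1516, 0.2443]
tool_rot: [-2.355, -2.077, 0.001]
contact_force: [0.2, -0.9, 1.1]
opening: 0.06
grip_force: 0.0
```

```bash
python3 loc.py
python3 - <<'E'
from h import *
p=eyes.get_image("side");cv2.imwrite(f"pics/side2.png",cv2.resize(p["img"][200:350,240:400],None,fx=4,fy=4,interpolation=2))
E
```

```text
t 4.13 station xy [  36.3 -223.4] z 244.3 open 0.06 F [ 0.21 -0.94  1.07] yawerr 0.0016 tilt [-1.6e-03  9.0e-04 -1.0e+00] q6 [-0.45 -0.33]
```

View pics/side2.png

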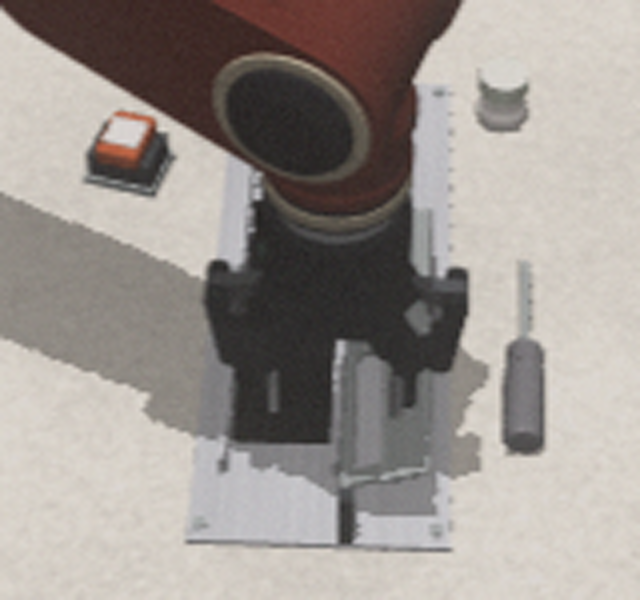

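Request:
apply_moves(
  plan=[
    [0.06,-0.001,0.001,0.004,0],
    [0.06,-0.001,0.001,0.008,0],
    [0.06,-0.001,0.001,0.012,0],
    [0.06,-0.001,0.001,0.015,0],
    [0.06,-0.001,0.001,0.018,0],
    [0.06,-0.001,0.001,0.018,0],
  ],
)

```text
t: 4.68
tool_pos: [0.4812, -0.1538, 0.2259]
tool_rot: [-2.357, -2.075, 0.001]
contact_force: [-0.5, 0.5, 0.2]
opening: 0.0599
grip_force: 0.0
```

```bash
python3 loc.py
```

```text
t 4.68 station xy [  37.5 -225.4] z 225.9 open 0.0599 F [-0.55  0.53  0.19] yawerr -0.0001 tilt [-1.2e-03  6.0e-04 -1.0e+00] q6 [-0.46 -0.33]
```

Request:
apply_moves(
  plan=[
    [0.06,0,0,0.003,0],
    [0.06,0,0,0.006,0],
    [0.06,0,0,0.009,0],
    [0.06,0,0,0.012,0],
    [0.06,0,0,0.012,0],
    [0.06,0,0,0.012,0],
  ],
)

```text
t: 5.18
tool_pos: [0.4823, -0.1542, 0.2158]
tool_rot: [2.356, 2.074, 0.002]
contact_force: [1.9, -1.1, 4.2]
opening: 0.0603
grip_force: 1.9
```

```bash
cat > gate.py <<'E'
from loc import *
loc()
c,s=np.cos(q[2]),np.sin(q[2])
for n in("side","top"):
    p=eyes.get_image(n);v,u=np.mgrid[0:480,0:640];d=p["range_z"];K=p["K"]
    X=np.stack([(u-K[0,2])/K[0,0]*d,(v-K[1,2])/K[1,1]*d,d],-1)[d>0]@p["pose"][:3,:3].T+p["pose"][:3,3]
    D=X[:,:2]-q[:2];x,y,z=np.stack([c*D[:,0]+s*D[:,1],-s*D[:,0]+c*D[:,1],X[:,2]])*1e3
    m=(x>-28)&(x<20)&(abs(y)<9)&(z>45)&(z<115)
    print(n,"gate n",m.sum(),np.percentile(z[m],[10,50,90,97]).round(0) if m.sum()>4 else "")
    for e in range(-40,20,12):
        k=m&(x>e)&(x<=e+12)
        if k.sum()>3: print("  x",e+6,"z90",np.percentile(z[k],85).round(1),k.sum())
    m=(x>58)&(x<92)&(y<-61)&(y>-257)&(z>20)&(z<66)
    if m.sum()>9: print("  treadle z",np.percentile(z[m],[20,50,80]).round(1),m.sum())
E
python3 gate.py
```

```text
t 5.18 station xy [  38.7 -225.8] z 215.8 open 0.0603 F [ 1.92 -1.08  4.15] yawerr -0.0001 tilt [ 0.0029 -0.0012 -1.    ] q6 [-0.46 -0.33]
side gate n 0 
  treadle z [47.8 50.1 52.3] 369
top gate n 51 [63. 72. 75. 77.]
  x -22 z90 74.6 15
  x -10 z90 74.5 13
  x 2 z90 73.2 11
  x 14 z90 73.0 12
  treadle z [44.2 48.1 51.5] 345
```

Request:
apply_moves(
  plan=[
    [0.06,0,0,0.003,0],
    [0.06,0,0,0.006,0],
    [0.06,0,0,0.009,0],
    [0.06,0,0,0.012,0],
    [0.06,0,0,0.012,0],
    [0.06,0,0,0.012,0],
  ],
)

```text
t: 5.78
tool_pos: [0.4827, -0.1543, 0.2041]
tool_rot: [2.355, 2.073, 0.004]
contact_force: [4.6, -0.5, 5.4]
opening: 0.0597
grip_force: 2.9
```

```bash
python3 gate.py
```

```text
t 5.78 station xy [  39.  -225.8] z 204.1 open 0.0597 F [ 4.64 -0.49  5.36] yawerr -0.0003 tilt [ 0.005  -0.0015 -1.    ] q6 [-0.46 -0.33]
side gate n 0 
  treadle z [34.  35.9 38.4] 384
top gate n 40 [75. 86. 94. 99.]
  x -22 z90 77.9 5
  x -10 z90 96.8 11
  x 2 z90 93.9 10
  x 14 z90 87.6 14
  treadle z [32.1 35.6 39.1] 328
```

Request:
apply_moves(
  plan=[
    [0.06,0.004,0,0,0],
    [0.06,0.008,0,0,0],
    [0.06,0.012,0,0,0],
    [0.06,0.016,0,0,0],
    [0.06,0.02,0,0,0],
    [0.06,0.025,0,0,0],
    [0.06,0.03,0,0,0],
    [0.06,0.035,0,0,0],
    [0.06,0.04,0,0,0],
    [0.06,0.04,0,0,0],
  ],
)

```text
t: 6.72
tool_pos: [0.4872, -0.115, 0.2041]
tool_rot: [2.354, 2.074, -0.002]
contact_force: [0.3, -4.2, 7.4]
opening: 0.0598
grip_force: 2.9
```

```bash
python3 gate.py;  python3 - <<'E'
from h import *
p=eyes.get_image("side");a=p["img"][190:340,240:400]
b=eyes.get_image("top")["img"][200:290,250:410]
cv2.imwrite(f"pics/s3.png",np.vstack([cv2.resize(a,(480,450),interpolation=2)[:330],cv2.resize(b,(480,270),interpolation=2)]))
E
```

```text
t 6.72 station xy [  38.5 -186.2] z 204.1 open 0.0598 F [ 0.3  -4.24  7.37] yawerr 0.0006 tilt [ 0.002 -0.004 -1.   ] q6 [-0.38 -0.25]
side gate n 0 
  treadle z [34.  36.  38.2] 483
top gate n 40 [ 75.  86.  96. 100.]
  x -22 z90 78.2 5
  x -10 z90 98.4 11
  x 2 z90 94.8 11
  x 14 z90 86.6 13
  treadle z [32.8 35.4 38.8] 203
```

View pics/s3.png

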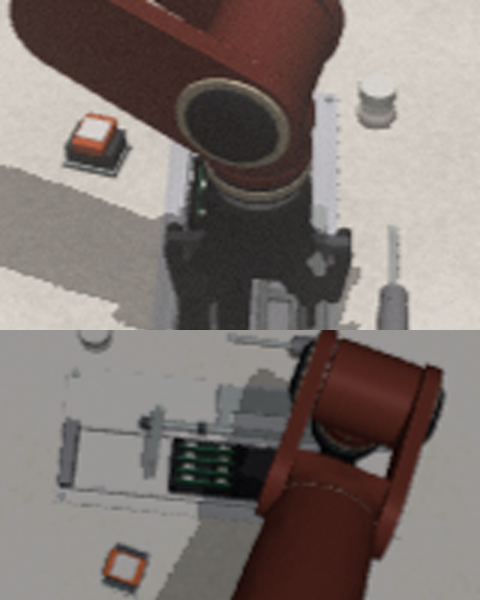

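Request:
apply_moves(
  plan=[
    [0.06,0.005,0,0,0],
    [0.06,0.012,0,0,0],
    [0.06,0.02,0,0,0],
    [0.06,0.028,0,0,0],
    [0.06,0.036,0,0,0],
    [0.06,0.044,0,0,0],
    [0.06,0.052,0,0,0],
    [0.06,0.06,0,0,0],
    [0.06,0.068,0,0,0],
    [0.06,0.076,0,0,0],
    [0.06,0.082,0,0,0],
    [0.06,0.085,0,0,0],
  ],
)

```text
t: 7.92
tool_pos: [0.4981, -0.0308, 0.2041]
tool_rot: [2.353, 2.074, -0.003]
contact_force: [-0.7, -7.9, 9.1]
opening: 0.0598
grip_force: 2.9
```

```bash
python3 gate.py
```

```text
t 7.92 station xy [  38.6 -101.4] z 204.1 open 0.0598 F [-0.67 -7.9   9.1 ] yawerr 0.0012 tilt [ 0.0017 -0.0052 -1.    ] q6 [-0.21 -0.08]
side gate n 40 [61. 75. 89. 93.]
  x -22 z90 73.5 8
  x -10 z90 87.5 32
  treadle z [34.4 36.2 38.4] 740
top gate n 44 [67. 86. 93. 96.]
  x -22 z90 81.6 6
  x -10 z90 93.6 13
  x 2 z90 93.6 9
  x 14 z90 86.3 16
  treadle z [32.5 35.7 38.5] 182
```

Request:
apply_moves(
  plan=[
    [0.06,0.003,0,0,0],
    [0.06,0.006,0,0,0],
    [0.06,0.009,0,0,0],
    [0.06,0.011,0,0,0],
    [0.06,0.013,0,0,0],
    [0.06,0.013,0,0,0],
  ],
)

```text
t: 8.52
tool_pos: [0.4997, -0.0182, 0.2041]
tool_rot: [2.354, 2.074, -0.003]
contact_force: [-0.1, -7.0, 8.4]
opening: 0.0603
grip_force: 2.9
```

```bash
python3 loc.py
```

```text
t 8.52 station xy [ 38.7 -88.6] z 204.1 open 0.0603 F [-0.14 -7.02  8.45] yawerr 0.0007 tilt [ 0.0018 -0.0047 -1.    ] q6 [-0.18 -0.06]
```

Request:
apply_moves(
  plan=[
    [0.06,0.001,0,0,0],
    [0.06,0.002,0,0,0],
    [0.06,0.003,0,0,0],
    [0.06,0.004,0,0,0],
    [0.06,0.004,0,0,0],
  ],
)

```text
t: 8.93
tool_pos: [0.5002, -0.0144, 0.2041]
tool_rot: [2.354, 2.074, -0.003]
contact_force: [-0.6, -7.9, 8.0]
opening: 0.06
grip_force: 2.9
```

Request:
apply_moves(
  plan=[
    [0.06,0.001,0,0,0],
    [0.06,0.002,0,0,0],
    [0.06,0.003,0,0,0],
    [0.06,0.004,0,0,0],
    [0.06,0.004,0,0,0],
  ],
)

```text
t: 9.35
tool_pos: [0.5011, -0.0125, 0.2051]
tool_rot: [2.346, 2.074, -0.012]
contact_force: [-3.7, -21.1, 12.6]
opening: 0.0598
grip_force: 2.6
```

```bash
python3 loc.py;  python3 - <<'E'
from h import *
p=eyes.get_image("side");a=p["img"][190:340,240:400]
b=eyes.get_image("top")["img"][200:290,250:410]
cv2.imwrite(f"pics/s4.png",np.vstack([cv2.resize(a,(480,450),interpolation=2)[:330],cv2.resize(b,(480,270),interpolation=2)]))
E
```

```text
t 9.35 station xy [ 39.3 -82.8] z 205.1 open 0.0598 F [ -3.65 -21.15  12.58] yawerr 0.0038 tilt [ 0.0011 -0.0127 -0.9999] q6 [-0.17 -0.04]
```

View pics/s4.png

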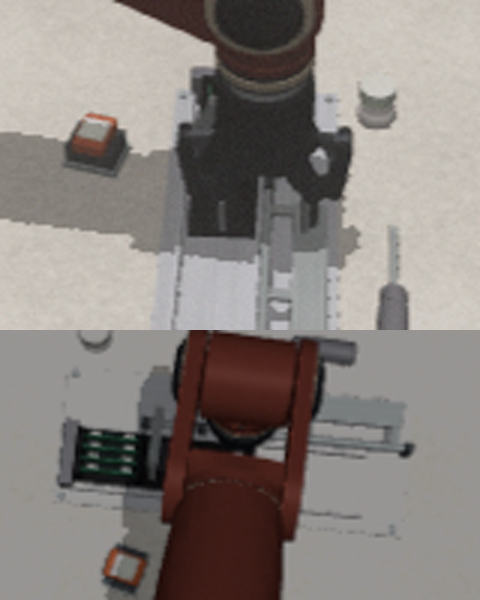

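Request:
apply_moves(
  plan=[
    [0.06,-0.002,0,0,0],
    [0.06,-0.004,0,0,0],
    [0.06,-0.007,0,0,0],
    [0.06,-0.007,0,0,0],
    [0.06,-0.007,0,-0.004,0],
    [0.06,-0.007,0,-0.008,0],
    [0.06,-0.007,0,-0.012,0],
    [0.06,-0.007,0,-0.016,0],
    [0.06,-0.007,0,-0.021,0],
    [0.06,-0.007,0,-0.026,0],
    [0.06,-0.007,0,-0.035,0],
    [0.06,-0.007,0,-0.05,0],
  ],
)

```text
t: 10.45
tool_pos: [0.4982, -0.0158, 0.2517]
tool_rot: [-2.355, -2.074, 0.004]
contact_force: [1.1, 0.8, -0.0]
opening: 0.0602
grip_force: 0.0
```

Request:
apply_moves(
  plan=[
    [0.06,-0.01,0,-0.03,0],
    [0.06,-0.03,0,-0.07,0],
    [0.06,-0.06,0,-0.11,0],
    [0.06,-0.1,0,-0.14,0],
    [0.06,-0.14,0,-0.14,0],
    [0.06,-0.18,0,-0.14,0],
    [0.06,-0.22,0,-0.14,0],
    [0.06,-0.25,0,-0.14,0],
    [0.06,-0.25,0,-0.14,0],
  ],
)

```text
t: 11.2
tool_pos: [0.466, -0.2693, 0.3936]
tool_rot: [2.363, 2.067, -0.003]
contact_force: [-0.1, -0.3, 0.5]
opening: 0.06
grip_force: 0.0
```

```bash
python3 gate.py;  python3 - <<'E'
from h import *
p=eyes.get_image("side");a=p["img"][190:340,240:400]
b=eyes.get_image("top")["img"][200:290,250:410]
cv2.imwrite(f"pics/s5.png",np.vstack([cv2.resize(a,(480,450),interpolation=2)[:330],cv2.resize(b,(480,270),interpolation=2)]))
E
```

```text
t 11.2 station xy [  37.1 -342. ] z 393.6 open 0.06 F [-0.06 -0.27  0.46] yawerr -0.0065 tilt [-1.0e-04 -3.2e-03 -1.0e+00] q6 [-0.66 -0.53]
side gate n 0 
  treadle z [51.7 56.4 59.8] 281
top gate n 50 [57. 62. 64. 66.]
  x -22 z90 64.5 12
  x -10 z90 63.9 12
  x 2 z90 62.4 12
  x 14 z90 63.3 14
  treadle z [50.8 54.7 58.9] 548
```

View pics/s5.png

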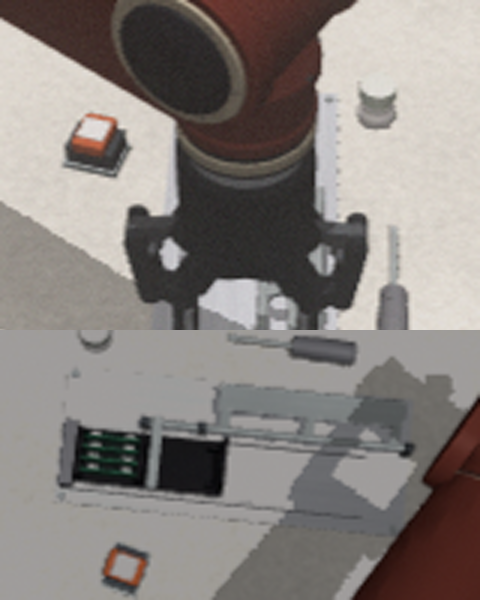

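Run:
```python
from loc import *
c,s=np.cos(q[2]),np.sin(q[2])
p=eyes.get_image("top");v,u=np.mgrid[0:480,0:640];d=p["range_z"];K=p["K"]
X=np.stack([(u-K[0,2])/K[0,0]*d,(v-K[1,2])/K[1,1]*d,d],-1)[d>0]@p["pose"][:3,:3].T+p["pose"][:3,3]
D=X[:,:2]-q[:2];x,y,z=np.stack([c*D[:,0]+s*D[:,1],-s*D[:,0]+c*D[:,1],X[:,2]])*1e3
for nm,m in(("tab",(abs(x)<30)&(y<-50)&(y>-110)&(z>60)&(z<90)),("boards",(abs(x)<25)&(y>8)&(y<82)&(z>34)&(z<50)),("stop",(abs(x)<30)&(y>75)&(y<110)&(z>34)&(z<50))):
    print(nm,m.sum(),np.percentile(y[m],[3,50,97]).round(1),np.percentile(x[m],[3,97]).round(1))
```

```text
tab 32 [-74.2 -71.4 -68.5] [-20.3  26.8]
boards 137 [12.8 45.  81.2] [-19.2  23.5]
stop 116 [77.3 89.1 98.8] [-27.6  27.5]
```

Tab rear face is at about y −74.5, which matches home. The gate is shut.

```bash
python3 -c "
from station import ctrl;print(ctrl.finish_job())"
```

```text
the job is handed in; nothing more can be done
None
```

The rack is home against the end stop (tab rear face measured about station y −74.5 mm, home is −75), the gate was held up at about 0.5 rad until then and is now shut in the gap behind the boards, and the job is handed in at about 11 s.

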